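Release the ratchet clamp on the wide sample jar

TASK

Two ratchet clamps on the lab bench each hold a capped glass container; free the wider one, the squat jar. Lift the sprung pawl of its clamp off the ratchet wheel by the black cross handle and hold it up until the jaw has slid back all the way, then let the pawl down and let go. Leave the jar standing where it is, and leave the clamp on the slim bottle closed.

Things in the scene. Friction and masses are not known exactly. Their poses are not given: they have to be found in the camera images.
- wide_handle (a point): Centre of the black cross handle (level bar, 22 mm diameter, 30 mm long) at the free end of the sprung pawl lever of the wide jar's clamp; 70 mm above the bench. x: along the bar; y: along the lever, away from its hinge; z up; it tilts with the pawl. Hinge 105 mm back along -y, 6 mm higher. Lifting takes 4 to 7 N; the pawl clears the teeth 14 mm up, stop at 38 mm. Let go, it springs down.
- wide_jaw (a joint): How far that clamp's sliding jaw has backed off, m: 0 clamped, 0.035 fully back at its stop. Its own spring drives it slowly, some 2 s for the full way, while the pawl is held off the wheel; a pawl dropped early catches the next tooth and the jaw stops part way (at 9, 19 or 28 mm).
- jar: Wide capped glass jar, 72 mm diameter, 105 mm high, loose between heel and jaw of its clamp, 190 mm along -y from the handle; origin under its centre. The clamp is a 270 x 100 mm plate, jar at one end, handle at the other. The handle's bar ends and far side are free for 35 mm; only rails below it, to 30 mm above the bench; wheel and lever on its -y side reach 90 mm.
- slim_jaw (a joint): The same for the jaw of the other clamp, alike but holding the slim glass bottle (40 mm diameter, 100 mm high): 0 clamped, and it must stay so.

How it is judged (in metres and radians):
On the way:
1. the pawl of the wide jar's clamp is lifted off its wheel (handle at least 12 mm up) (distance of wide_handle from where it was at the start of the episode above 0.012 m), for 0.2 s.
At the end, for the whole second after the job is handed in: The jaw of the wide jar's clamp is backed off at least 31 of its 35 mm, its pawl is down again (handle within 8 mm of its starting place), the jar stands upright (within 0.1 rad) and at rest within 15 mm of where it stood, and the slim bottle's clamp is still closed (jaw moved less than 4 mm) (value of joint wide_jaw above 0.031 m and distance of wide_handle from where it was at the start of the episode below 0.008 m and angle between jar's own z axis and vertical below 0.1 rad and distance of jar from where it was at the start of the episode below 0.015 m and linear speed of jar below 0.02 m/s and value of joint slim_jaw below 0.004 m); the robot touches nothing.
It fails at once if the slim bottle's clamp lets its jaw back off (4 mm or more) (value of joint slim_jaw above 0.004 m).
It fails at once if the wide jar is tipped by more than 0.35 rad (20 degrees) (angle between jar's own z axis and vertical above 0.35 rad).
It also fails if it takes over 32 s, if anything falls off the work surface, if the arm or the gripper's body presses on something with over 40 N, if the wrist force passes 120 N, or if a joint passes its speed limit or range.

ROBOT

A 7-joint arm with a two-finger parallel gripper is mounted at the origin on the work surface. World frame = base frame: x ahead of the robot, y to its left, z up, the work surface at z = 0. Lengths are in mm, angles in rad, forces in N, time in s.
With the tool pointing down it reaches from about 400 to 875 mm from the base axis. Payload 19.3 kg.
Tool frame: the origin (TCP) lies midway between the tips of the shut fingers; the grasp point (between the pads) lies 19 mm behind it; y points along the fingers, z is the direction in which the jaws open and shut, and the axes are right-handed (so a half turn about y gives the same grasp; the last joint's range is limited). The gripper opens to 85 mm and grips with 20 to 120 N. Pads are 22 mm wide; open, the fingers measure 114 mm over their backs; the gripper's body (76 mm by 85 mm) begins 54 mm behind the grasp point. The pads swing forward as they close: fully open they stand 13 mm farther back than shut.
Start: joints at [1.053, 0.521, -0.036, 1.599, 0.021, 1.021, -0.113], TCP at [270.587, -563.38, 231.291] pointing down, gripper open.
Joint ranges: [-2.91, 2.91], [-0.3, 2.13], [-1.5, 1.42], [0.17, 2.43], [-1.26, 4.41], [0.16, 1.93], [-2.52, 2.52]. Speed limits (rad/s): [1.89, 1.89, 2.39, 2.39, 3.01, 3.01, 3.01].

INTERFACE

Orientations are given as a rotation vector (axis times angle).
In Python, from plant import r, monitor, viewer gives the robot as it stands. Calls block until the motion is done:
- r.movep(position, orientation): joint-space move of the TCP to a pose.
- r.servo_line(position, orientation=None, feed=150, stop_force=None): straight line of the TCP; orientation=None keeps the orientation; feed is the mean speed in mm/s. With stop_force (N) it stops when the force on the tool has changed by that much, and returns True; else False.
- r.goto_joints(angles): joint-space move.
- r.grip(opening, strength=None): finger opening in mm; strength is the grip in N (None keeps the last); returns when the fingers have stopped.
- r.sleep(seconds).
- r.ik(position, orientation): joint angles nearest the present ones, or None.
- monitor.state(): the state.
- viewer.capture(name): name is "side" or "top"; returns a dict with "frame" (480x640x3 uint8, red, green, blue), "depth" (480x640 float32, mm along the optical axis (not along the pixel's ray), 0 where there is no reading), "intrinsics" (3x3 intrinsics, pixels), "origin" and "rotation" of the camera in the world. Camera axes: x right, y up, looking along -z (the intrinsics and any distortion apply to the point x, -y, -z); pixel columns grow to the right and rows downward; lengths in mm; the calibration is good to about 2 mm. A picture is of the moment at which its call begins.
A pose or a line that the arm cannot do raises r.Unreachable and nothing moves.
- r.sign_off(): hands the job in, once; it reports no verdict.
The state is a dict: "time": time; "qpos": joint angles; "qvel": joint speeds; "joint_efforts": joint torques, N m; "tool_pos": TCP position; "ee_rot": TCP orientation; "wrist_force": force on the tool from outside, world axes, zero at the start; "wrist_torque": the same for the moment, N m; "finger_gap": finger opening in mm.
Only numpy, scipy, OpenCV 4.12 (cv2) and the standard library are available. Lean on these libraries where they do the work, as an engineer would, in place of code of your own. Each camera call takes 0.05 s, during which the arm holds its last target. There are 200 camera calls.

## Working session

There is one attempt and no reset: what is moved stays moved. The work goes in short steps, each a Python script; the robot and the scene stay as the last script left them, time stands still between calls to the robot, and variables do not carry over. Pictures are saved under pics/ and viewed, about 8 in all and at most 12, crops included, and the job is handed in when it is done.

```bash
mkdir -p pics; ls; cat > h.py <<'E'
import numpy as np, cv2
from plant import r, monitor, viewer
def cap(n,save=None):
    c=viewer.capture(n)
    if save: cv2.imwrite(f'pics/{save}.png',c['frame'][:,:,::-1])
    return c
def cloud(c):
    d=c['depth'].astype(float);K=np.array(c['intrinsics']);v,u=np.mgrid[:480,:640]
    p=np.stack([(u-K[0,2])/K[0,0]*d,-(v-K[1,2])/K[1,1]*d,-d],-1)
    w=p@np.array(c['rotation']).T+np.array(c['origin']); w[d==0]=np.nan
    return w
E
python3 - <<'E'
from h import *
for n in('top','side'):
    c=cap(n,n+'0'); print(n,c['origin'],c['rotation'],c['intrinsics'],[k for k in c]); np.save(n+'0.npy',cloud(c))
print(monitor.state())
E
```

```text
pics
top [ 336.63634388  -31.96616028 1022.86269993] [ 0.17576685 -0.13244445 -1.59342544] [[517.07977562   0.         309.37038814]
 [  0.         517.07977562 233.78631673]
 [  0.           0.           1.        ]] ['frame', 'depth', 'intrinsics', 'origin', 'rotation']Traceback (most recent call last):
  File "<stdin>", line 3, in <module>
  File "h.py", line 10, in cloud
    w=p@np.array(c['rotation']).T+np.array(c['origin']); w[d==0]=np.nan
      ~~~~~~~~~~~~~~~~~~~~~~~~~~~^~~~~~~~~~~~~~~~~~~~~~
ValueError: operands could not be broadcast together with shapes (480,640) (3,)
```

Rotation is a rotation vector.

```bash
sed -i 's/np.array(c\[.rotation.\]).T/cv2.Rodrigues(np.array(c["rotation"],float))[0].T/' h.py
python3 - <<'E'
from h import *
for n in('top','side'):
    c=cap(n,n+'0'); print(n,c['origin'],c['rotation'],c['intrinsics'][0][0]); np.save(n+'0.npy',cloud(c))
s=monitor.state();print(s['tool_pos'],s['ee_rot'],s['wrist_force'],s['finger_gap'],s['time'])
E
```

```text
top [ 336.63634388  -31.96616028 1022.86269993] [ 0.17576685 -0.13244445 -1.59342544] 517.0797756215158
side [ 168.52447745 -404.92941942  598.29601214] [ 0.77989397 -0.27142481 -0.68505007] 464.43659679436934
[ 270.48763065 -563.13685302  230.8628097 ] [-0.44952106  1.97405135 -1.97228336] [-0.54893707 -0.47070814  0.13120813] 85.55566934891971 0.15
```

View pics/top0.png

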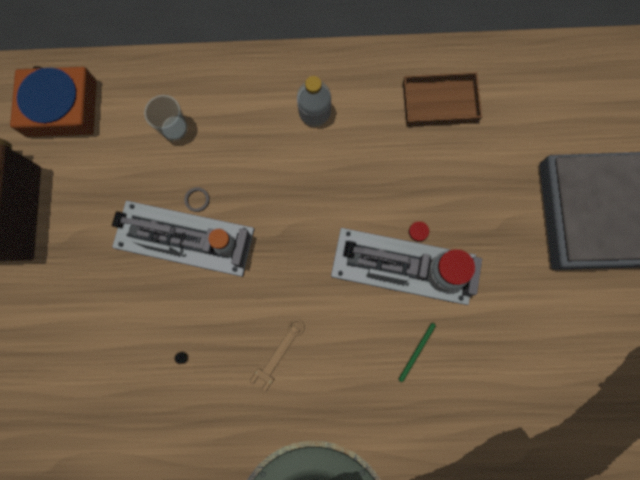

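View pics/side0.png

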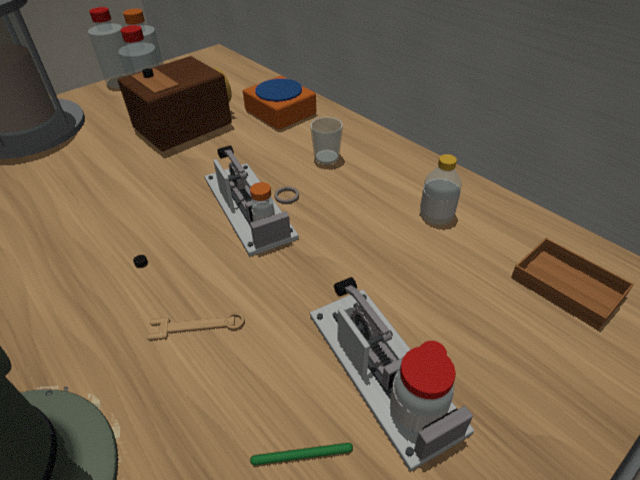

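The top view shows the wide jar's clamp with its black handle at about (349,249) and its red lid at (456,268). The slim bottle's clamp is on the left, around (185,240). In the side view the handle is at (345,287) and the jar's lid at (427,370). Next I'll measure the handle.

```bash
python3 - <<'E'
from h import *
for n,b,l in(('top',(335,230,362,266),(440,250,474,287)),('side',(330,275,362,298),(395,340,456,400))):
    w=np.load(n+'0.npy');im=cv2.imread(f'pics/{n}0.png').astype(int)
    def sel(box,m):
        k=np.zeros(m.shape,bool);k[box[1]:box[3],box[0]:box[2]]=1;return m&k
    m=sel(b,(im.max(2)<45)); P=w[m]; P=P[np.isfinite(P).all(1)]
    print(n,'dark',m.sum(),np.median(P,0)); Q=P[(P[:,2]>62)&(P[:,2]<95)]
    print(len(Q),np.percentile(Q,[3,50,97],axis=0).round(1).tolist())
    (c,s,a)=cv2.minAreaRect(Q[:,:2].astype(np.float32));print('rect',c,s,a)
    m=sel(l,(im[...,2]>120)&(im[...,1]<60)); P=w[m];P=P[P[:,2]>95];print('lid',len(P),np.median(P,0),cv2.minEnclosingCircle(P[:,:2].astype(np.float32)))
    # plate: bright
    if n=='top':
        g=(im.min(2)>110)&(im.max(2)-im.min(2)<30); m=sel((320,220,490,310),g); P=w[m]; P=P[(P[:,2]<25)]
        print('plate',len(P),np.median(P,0),cv2.minAreaRect(P[:,:2].astype(np.float32)))
i=cv2.imread('pics/top0.png')[215:315,320:490];j=cv2.imread('pics/side0.png')[265:345,290:420]
cv2.imwrite('pics/crop.png',np.vstack([cv2.resize(i,(680,400),interpolation=2)[:, :640],cv2.resize(j,(640,394))])[:600])
E
```

```text
top dark 130 [492.41345748 -80.76274518  81.49412823]
130 [[479.7, -90.2, 75.2], [492.4, -80.8, 81.5], [504.2, -73.1, 84.6]]
rect (492.6312255859375, -81.54821014404297) (17.478761672973633, 26.336088180541992) 77.39576721191406
lid 708 [ 449.99774342 -263.07771308  119.11750267] ((450.9595947265625, -265.1395568847656), 28.628894805908203)
plate 2620 [ 484.62632199 -156.07080128   14.01676369] ((468.9739074707031, -188.26806640625), (268.4381103515625, 98.94093322753906), 76.58467864990234)
side dark 209 [484.70428749 -84.5207955   78.28338328]
209 [[476.6, -92.5, 66.0], [484.7, -84.5, 78.3], [503.1, -75.2, 81.9]]
rect (488.7065124511719, -89.07098388671875) (28.6456241607666, 30.567426681518555) 67.34135437011719
lid 1954 [ 447.5611323  -266.28595157  117.17414034] ((448.8551940917969, -264.41192626953125), 31.769886016845703)
```

View pics/crop.png

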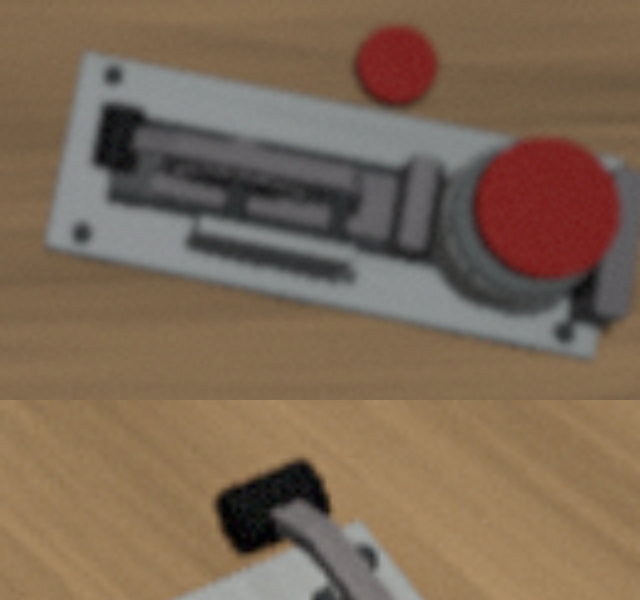

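The crop shows the black bar across the free end of the lever, with both its ends and the far side clear. From plate and jar I get a lever direction of about 77° and a handle centre near (491.5, -81, 70). I'll move above it with the jaws along the bar.

```bash
cat >> h.py <<'E'
a=np.deg2rad(77.0); Y=np.array([np.cos(a),np.sin(a),0]); X=np.array([Y[1],-Y[0],0])
H=np.array([491.5,-81,70.])
def rot(s):
    y=np.array([0,0,-1.]);z=s*X;x=np.cross(y,z)
    return cv2.Rodrigues(np.stack([x,y,z],1))[0].ravel()
def st():
    s=monitor.state();print('t%.2f'%s['time'],np.round(s['tool_pos'],1),'F',np.round(s['wrist_force'],1),'gap %.1f'%s['finger_gap']);return s
E
python3 - <<'E'
from h import *
q=np.array(monitor.state()['qpos'])
best=None
for s in(1,-1):
    k=r.ik(H+[0,0,130],rot(s));k2=r.ik(H-[0,0,24],rot(s));print(s,k,k2 is not None)
    if k is not None:
        d=abs(np.array(k)-q).max()
        if best is None or d<best[0]:best=(d,s)
s=best[1];print(best)
r.movep(H+[0,0,130],rot(s)); r.grip(60,40); r.servo_line(H+[0,0,40],rot(s),feed=120); st()
open('s.txt','w').write(str(s))
t=cap('top')['frame'];d=cap('side')['frame']
cv2.imwrite('pics/close.png',np.vstack([cv2.resize(t[180:310,290:490],(800,520))[:300,:],cv2.resize(d[170:370,240:507],(800,600))[150:450]])[:,:,::-1])
E
```

```text
1 [ 0.40517932  0.39188092 -0.46151215  1.94365512  0.22705658  0.85643174
 -0.4027714 ] True
-1 [-0.75263859  0.71764952  1.23118903  1.99621649 -0.80534921  1.0350901
 -2.50051771] True
(np.float64(0.6476058813872209), 1)
t3.35 [491.8 -81.  110.5] F [-1.  -0.2 -0.7] gap 59.7
```

View pics/close.png

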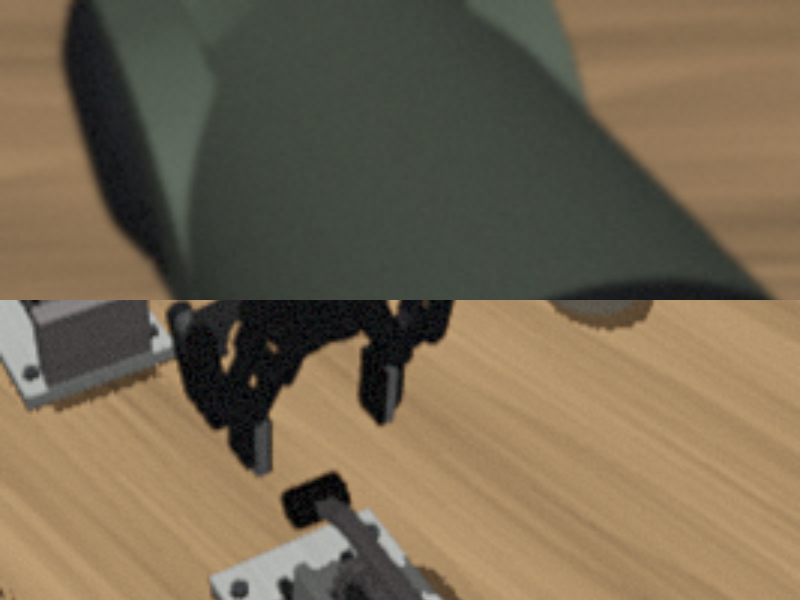

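The side view shows the two fingertips, at crop (255,465) and (385,410), straddling the handle at (316,500). They are lined up along the bar, so I'll descend and grip.

```bash
python3 - <<'E'
from h import *
s=int(open('s.txt').read())
print(r.servo_line(H-[0,0,24],rot(s),feed=60,stop_force=8)); st()
r.grip(20,45); st()
d=cap('side')['frame']
cv2.imwrite('pics/grip.png',cv2.resize(d[220:370,260:460],(800,600))[:,:,::-1])
E
```

```text
False
t4.67 [491.7 -81.   46.3] F [0.3 0.  0.6] gap 60.1
t5.04 [493.1 -81.3  46.6] F [ 6.9 -1.7  1.3] gap 29.1
```

View pics/grip.png

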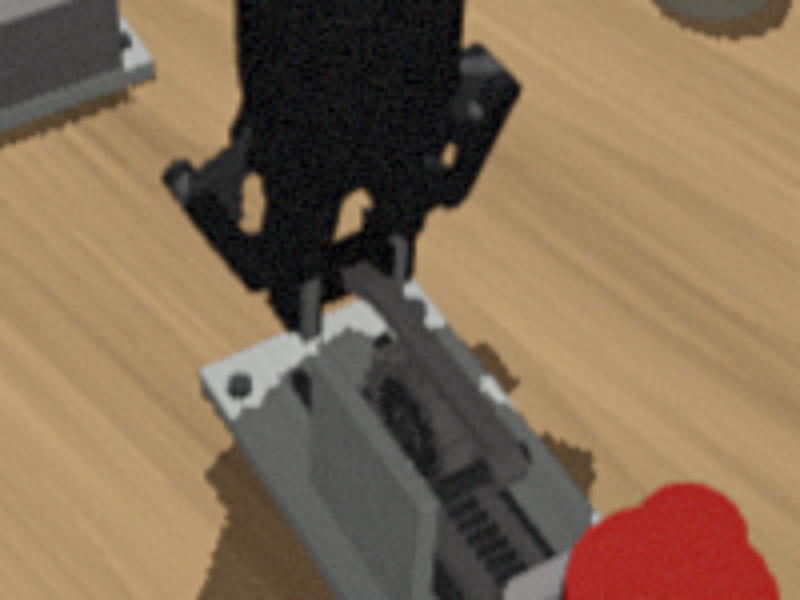

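The bar is held by its ends between the pads (gap 29 mm). Now I'll lift, hold and look.

```bash
python3 - <<'E'
from h import *
s=int(open('s.txt').read())
p=np.array([492.8,-81.3,46.3])
r.servo_line(p+[0,0,12],rot(s),feed=40,stop_force=25); st()
r.servo_line(p+[0,0,26]-1.5*Y,rot(s),feed=40,stop_force=25); st()
r.sleep(2.8); st()
d=cap('side')['frame']
cv2.imwrite('pics/lift.png',cv2.resize(d[220:445,260:520],(693,600))[:,:,::-1])
E
```

```text
t5.55 [493.2 -81.3  58.3] F [ 3.4 -0.6 -3.9] gap 29.4
t6.05 [492.8 -82.8  72.2] F [ 6.4 -1.2 -5.9] gap 29.5
t8.85 [492.8 -82.8  72. ] F [ 6.4 -1.6 -5.1] gap 29.9
```

View pics/lift.png

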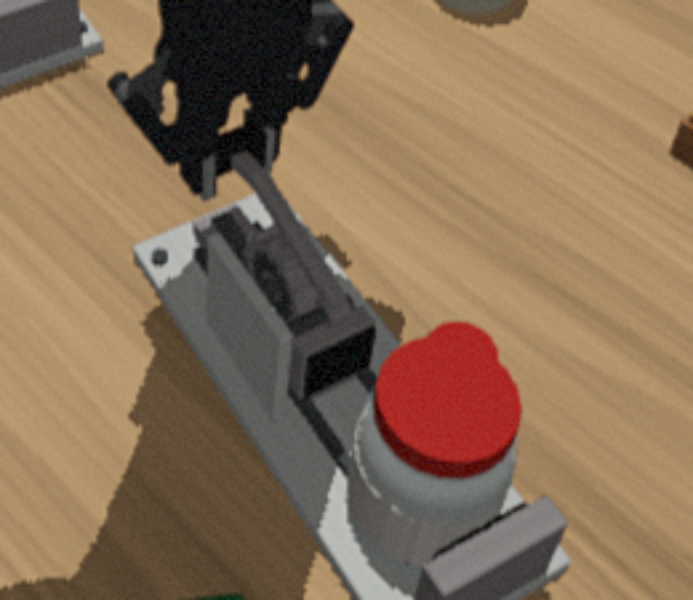

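The pawl is up and the jaw has slid clear of the jar towards the wheel; its front face is at crop (340,360). I'll check that it has stopped moving, then lower, release and retreat.

```bash
python3 - <<'E'
from h import *
s=int(open('s.txt').read())
g=lambda:cap('side')['frame'][330:380,350:410].astype(int)
a0=g();r.sleep(1.0);a1=g();b=g();print('diff',abs(a1-a0).mean(),'noise',abs(b-a1).mean())
p=np.array([492.8,-81.3,46.3])
r.servo_line(p+[0,0,12],rot(s),feed=40); r.servo_line(p,rot(s),feed=30); st()
r.grip(58); st()
r.servo_line(p+[0,0,150],rot(s),feed=120); r.sleep(.5); st()
q=np.array(monitor.state()['qpos']); q[0]-=0.6; r.goto_joints(q); st()
for n in('top','side'): np.save(n+'1.npy',cloud(cap(n,n+'1')))
im=cv2.imread('pics/top1.png').astype(int);w=np.load('top1.npy')
m=np.zeros((480,640),bool);m[230:266,335:362]=1;P=w[m&(im.max(2)<45)];print(len(P),np.median(P,0))
im=cv2.imread('pics/side1.png').astype(int);w=np.load('side1.npy')
m=np.zeros((480,640),bool);m[275:298,330:362]=1;P=w[m&(im.max(2)<45)];print('side',len(P),np.nanmedian(P,0))
m[:]=0;m[340:400,395:456]=1;P=w[m&(im[...,2]>120)&(im[...,1]<60)];P=P[P[:,2]>95];print('lid',np.median(P,0))
t=cv2.imread('pics/top1.png');d=cv2.imread('pics/side1.png')
cv2.imwrite('pics/end.png',np.hstack([cv2.resize(t[120:320,100:500],(400,200)).repeat(1,0) if 0 else cv2.resize(t[215:315,320:490],(400,235)),np.zeros((235,0,3),np.uint8)]) if 0 else np.vstack([cv2.resize(t[200:310,100:500],(800,220)),cv2.resize(d[240:460,260:680],(691,380)) if 0 else cv2.copyMakeBorder(cv2.resize(d[240:460,280:500],(380,380)),0,0,0,420,0)]))
E
```

```text
diff 4.126111111111111 noise 4.128444444444445
t11.10 [493.2 -81.5  46.5] F [ 0.4 -0.4 23.9] gap 29.3
t11.49 [492.4 -81.3  45.9] F [ 0.4 -0.   0.2] gap 58.0
t13.39 [492.8 -81.3 196.3] F [0.9 0.4 0.3] gap 58.4
t14.53 [453.2 209.8 196.2] F [-1.2 -0.6 -0.2] gap 58.1
133 [nan nan nan]
side 204 [484.66768047 -84.40798975  78.446802  ]
lid [ 447.44795118 -266.46496859  117.13896186]
```

View pics/end.png

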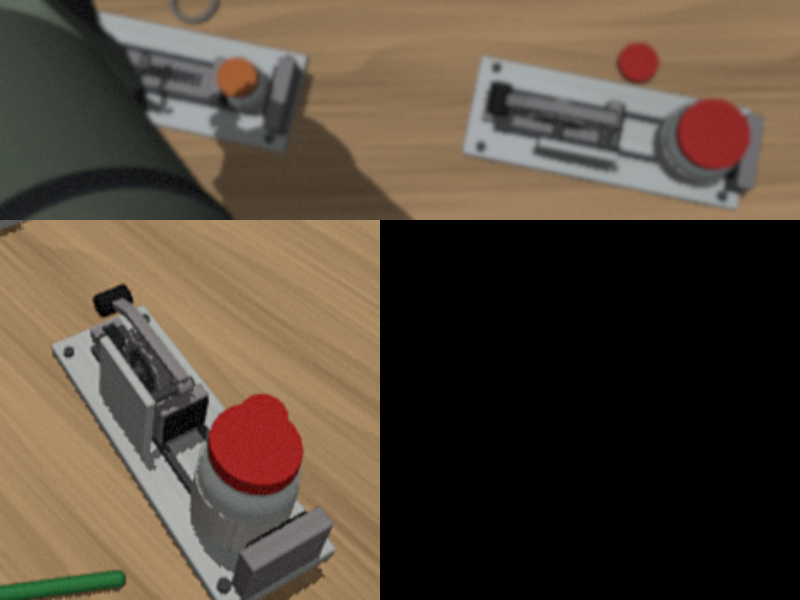

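The handle is back to within 0.3 mm of its start and the lid hasn't moved. In the top view the jaw front went from about column 430 to 411, roughly 35 mm, and the slim jaw is still against its bottle. I'm handing in.

```bash
python3 -c "
from h import *
r.sign_off()"
```

```text
the job is handed in; nothing more can be done
```

The wide jar's clamp is open and the job is handed in, at about 15 s of the 32 s allowed. I gripped the cross handle by its bar ends and lifted it 26 mm. I held it up about 4 s until the jaw stopped moving, then lowered it, let go and backed the arm away.

**Last checks:**
- **Wide jaw:** it had stopped moving before I let the pawl down, as two pictures 1 s apart differed only by camera noise. Its travel reads as roughly 35 mm, but only by eye from the top view.
- **Handle and pawl:** the side camera puts the handle within 0.3 mm of where it started. The same check from the top camera failed because of missing depth readings, so this rests on the side view alone.
- **Jar:** it is upright and its lid is within 0.3 mm of its starting position.
- **Slim clamp:** the gripper never came down near it. Its jaw still sits against the bottle in the last top picture; I judged this by eye, and the arm hid the handle end of that clamp.
- **Forces:** the highest wrist reading I saw was about 24 N, when setting the pawl down. It fell to about zero on release, and the gripper ended clear of everything.

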